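# Let a raised plant down on a ratchet stand

### The arm

A 7-joint arm with a two-finger parallel gripper is mounted at the origin on the work surface. World frame = base frame: x ahead of the robot, y to its left, z up, the work surface at z = 0. Lengths are in m, angles in degrees, forces in N, time in s.
With the tool pointing down it reaches from about 0.4 to 0.85 m from the base axis. Payload 4.5 kg.
Tool frame: the origin (TCP) lies midway between the tips of the shut fingers; the grasp point (between the pads) lies 19 mm behind it; z points along the fingers, y is the line along which they close (so a half turn about z gives the same grasp; the last joint's range is limited). The gripper opens to 85 mm and grips with 20 to 120 N. Pads are 22 mm wide; open, the fingers measure 114 mm over their backs; the gripper's body (76 mm by 85 mm) begins 54 mm behind the grasp point. The pads swing forward as they close: fully open they stand 13 mm farther back than shut.
Start: joints at [72.009, 39.483, -11.15, 89.685, 9.013, 51.709, -12.324], TCP at [0.213, -0.588, 0.231] pointing down, gripper open.
Joint ranges: [-172.22, 172.22], [-26.19, 119.32], [-84.43, 86.54], [7.71, 146.69], [-57.33, 237.33], [2.42, 119.75], [-152.13, 152.13]. Speed limits (degrees/s): [147.25, 147.25, 180, 180, 180, 180, 180].

### API

Orientations are given as [roll, pitch, yaw] about the fixed x, y, z axes, in that order (R = Rz(yaw) Ry(pitch) Rx(roll)).
In Python, from station import manip gives the robot as it stands.
- The arm moves only by the tool apply_moves, never from a script. Its arguments are lists of equal length, an entry for each row: "delta_pos": the shift along the world's x, y, z in mm, a list of three; "spin": the turn about the world's z in rad. A call has 1 to 12 rows; each row shifts and turns the commanded pose from where the row before left it; what a row does not reach is not made up. A row lasts 1/12 s, in which the tool goes at most 41.7 mm and 7.16 degrees, less where a joint would pass 70% of its speed; a pose out of reach is approached as far as the arm can. A call with a gripper value outside its range is refused whole. "fingers" is the closure, from 0 (fully open) to 1 (shut), set as the call begins (left out, the last holds). The fingers move at their own pace and stop on an object; "newtons" is the grip in N (left out, the last holds). Time passes only in rows, so rows that do not move let the fingers close. It gives the time, the measured TCP pose, the force, the opening and the grip force at its end, in the units of the state.
- manip.get_state(): the state, without advancing time (a new reading comes with each control period).
- manip.snapshot(name): name is "scene" or "top" or "wrist"; returns a dict with "color" (384x512x3 uint8, blue, green, red), "K" (3x3 intrinsics, pixels), "k1" (the pictures are not rectified: a ray, as slopes to the right and down, at radius r is drawn at 1 + k1 r^2 times it, then the intrinsics apply), "R" (3x3) and "t" (3): a world point X has camera coordinates R X + t. Camera axes: x right, y down, z forward; pixel columns grow to the right and rows downward; lengths in m; the calibration is good to about 2 mm. A picture is of the moment at which its call begins. There is no depth.
- manip.job_done(): hands the job in; it is judged then, once.
Trained networks look in a picture, given as the dict that the camera call returned (one of the last four; its "shot" number tells which), for a name from the list of things; names that differ only in an ending like _2 or _b are one class to them, and where a whole thing is asked for, a point or a joint stands for the part that bears it (a point fixed in the world has none). Each returns a list of dicts, best first, with "p" (0 to 1); they miss things now and then, are a little off and sometimes report something else, mostly with a low value. They report only what shows in the picture. A call takes as long as a camera call. They do not tell look-alikes from the thing itself.
- manip.recognise(picture, query): "box" ([left, top, right, bottom] in pixels, round what is visible of it).
- manip.landmark_of(picture, query): "location" ([column, row] in pixels: a listed point, or the origin of a listed thing).
The state is a dict: "clock": time; "joint_positions": joint angles; "qd": joint speeds; "joint_efforts": joint torques, N m; "tool_pos": TCP position; "tcp_rot": TCP orientation; "wrist_force": force on the tool from outside, world axes, zero at the start; "ft_torque": the same for the moment, N m; "gripper_width": opening from 0.0 (shut) to 1.0 (fully open); "finger_force": force on a finger pad.
Only numpy, scipy, OpenCV 4.12 (cv2) and the standard library are available. Lean on these libraries where they do the work, as an engineer would, in place of code of your own. Each camera call takes 0.05 s, during which the arm holds its last target. There are 200 camera calls.

### The job

The potted succulent stands raised on the ratchet stand. Take the release rod from its wooden rest, put its tip between the cheek plates under the foot of the pawl's lifting screw and lift the pawl gently, never forcing it against its stop, and hold it clear while the plant sinks all the way down by itself; then let the pawl drop back and lay the rod on its rest again. Keep the gripper off the stand and its plant, and leave everything else where it is.

Things in the scene. Friction and masses are not known exactly. Their poses are not given: they have to be found in the camera images.
- lift: Ratchet stand under the plant, fixed: grey base plate 170 x 150 x 10 mm, square housing 46 mm wide up to z = 122 mm, and in front two steel cheek plates with the pawl between them. Origin: on the column's axis, underside of the base. x points from the front (pawl, cheek plates, at -x) back through the column, y across, z up. The yaw varies.
- slot_mouth (a point): Middle of the open front end of the slot between the cheek plates (x = -76, y = 0, z = 74 mm in the stand's frame). The plates are 22 mm apart inside, 3 mm thick, run along x from -22 to -76 mm and stand from z = 58 to 96 mm at this end. The slot is open in front, above and below; a level rod at this height enters along the stand's x and passes under the screw's foot however it is set.
- pawl_tail (a point): Top of the pawl's tail at its outer end, where the lifting screw passes through (x = -68, z = 102.5 mm in the stand's frame at rest). The pawl turns about its pivot at x = -20, z = 100 mm. Lifting the tail swings its nose out of the rack: clear when the tail's end is up 9.5 mm, rigid stop at 10.7 mm. So the lift that works is a matter of 1 to 2 mm, best felt as the firm stop.
- foot_middle (a point): Fixed point on the stand (x = -68, y = 0, z = 86.5 mm), 8 mm inside the slot's mouth: here, at rest, is the underside of the foot of the pawl's lifting screw when set to the middle; it is set up to 5 mm higher or lower. The foot is a round bar 6 mm thick, 18 mm long across the slot, below the tail. It takes 4 to 7 N to lift the loaded pawl, 2 to 4 N once clear, then comes the stop; 8 N is plenty.
- column (a joint): Height of the toothed column with saddle and plant above its lowest position, in m: 0 = all the way down, collar resting on the housing; it starts on the fourth tooth, at about 0.047. It is oil-damped: with the pawl held clear it sinks by itself at about 8 to 20 mm/s.
- saddle (a point): Centre of the saddle plate (100 mm across) on which the pot stands; 138 mm above the table when all the way down. The terracotta pot (110 mm wide, 80 mm high, with the succulent some 45 mm more) is clamped to it.
- rod: The release rod, 170 mm long, 90 g: a flat-sided wooden handle 100 long, 16 wide and 22 mm high, and a plain round steel rod 8 mm thick that stands 70 mm out of it. Origin: on the rod's axis, at the front end of the handle. x points along the rod to its tip, z up; the handle runs from x = -100 to 0 mm. Best gripped firmly at x = -25 mm, with the fingers on either side of the handle.
- rod_tip (a point): The rounded tip of the steel rod, 70 mm ahead of the rod's origin.
- rest: The wooden rest of the rod, fixed: a base 170 x 60 x 8 mm with two forked posts that carry the handle's rear end (x = -85 mm, fork 24 mm wide at its floor) and the steel (x = +30 mm, fork 17 mm wide at its floor); the prongs flare outward and end about 7 mm above the rod's axis. Origin: at the underside, below the place of the rod's origin. x points along the lying rod to its tip.
- rest_seat (a point): Where the rod's origin lies when it rests in both forks: 50 mm above the table. The rest's x axis then runs along the rod.
- pot_a: Empty terracotta pot, 108 mm wide, 88 mm high; origin at its underside. Bystander.
- pot_b: A like empty terracotta pot; origin at its underside. Bystander.
- mortar: Empty white ceramic mortar-shaped bowl, 112 mm wide, 78 mm high; origin at its underside. Bystander.
- jars: Tower of three stacked clear plastic jars, 70 mm wide, 133 mm high; origin at its underside. Bystander.
- gauge: Steel bead gauge, a flat plate 110 x 42 x 5 mm with six graded holes; origin at its underside. Bystander.
- scoop: Orange scoop, blade 75 x 47 mm at +x, handle 85 mm long at -x, 28 mm high; origin between them at the underside. Bystander.
Things that resemble listed ones, but are neither listed nor needed, are in the scene too. What is meant by the rod is not blue, and is the larger of those in its own colour.

How it is judged (in metres and radians):
On the way, in this order (a step that is already met when the one before it is completed fails the run):
1. the rod holds the pawl lifted clear of the rack (z of pawl_tail in the frame of lift above 0.1115 m and contact force between rod and lift above 0.5 N), for 0.2 s.
2. the plant has sunk all the way down (value of joint column below 0.003 m), for 0.2 s.
At the end, for the whole second after the job is handed in: the plant is all the way down (column within 3 mm of its lowest position), the pawl has sprung back (its tail within 2 mm of rest), and the rod lies still in both forks of its rest, its origin within 20 mm sideways and 6 mm in height of its seat and along the rest within 0.12 rad (value of joint column below 0.003 m and z of pawl_tail in the frame of lift below 0.1045 m and horizontal distance between rod and rest_seat below 0.02 m and z of rod in the frame of rest_seat between -0.006 and 0.006 m and angle between the x axis of rod and the x axis of rest, either way round below 0.12 rad and linear speed of rod below 0.02 m/s); the robot touches nothing.
It fails at once if the rod presses on the stand or its pawl with more than 12 N (contact force between rod and lift above 12 N).
It fails at once if the gripper or arm touches the stand or its plant (over 1 N) (contact force between any of the fingers, the arm and lift above 1 N).
It fails at once if a bystander is moved more than 20 mm (distance of any of pot_a, pot_b, mortar, jars, gauge, scoop from where it was at the start of the episode above 0.02 m).
It also fails if it takes over 67 s, if anything falls off the work surface, if the arm or the gripper's body presses on something with over 40 N, if the wrist force passes 120 N, or if a joint passes its speed limit or range.

## Working session

There is one attempt and no reset: what is moved stays moved. The work goes in short steps, Python scripts to look and compute and a tool call to move; the robot and the scene stay as the last step left them, time stands still between calls to the robot, and variables do not carry over. Pictures are saved under pics/ and viewed, at most 10 in all, crops included, and the job is handed in when it is done.

Besides the shell and the picture viewer there is one more tool, called after "Call:" as a command line: name --pt "numbers of a row" for each row, then --argument value for the rest. apply_moves: Moves the arm, as the interface text tells. Its arguments: {"type":"object","properties":{"delta_pos":{"type":"array","items":{"type":"array","items":{"type":"number"}}},"spin":{"type":"array","items":{"type":"number"}},"fingers":{"type":"number"},"newtons":{"type":"number"}},"required":["delta_pos","spin"]}

```bash
mkdir -p pics
cat > h.py <<'E'
import numpy as np, cv2
from station import manip
def ray(p,px):
    K=np.array(p["K"]);d=np.array([(px[0]-K[0,2])/K[0,0],(px[1]-K[1,2])/K[1,1]]);u=d.copy()
    for _ in range(20): u=d/(1+p["k1"]*(u@u))
    R=np.array(p["R"]);t=np.array(p["t"]);v=R.T@np.array([u[0],u[1],1]);return -R.T@t,v/np.linalg.norm(v)
def atz(p,px,z):
    c,v=ray(p,px);return c+v*(z-c[2])/v[2]
def proj(p,X):
    c=np.array(p["R"])@np.array(X)+np.array(p["t"]);u=c[:2]/c[2];u=u*(1+p["k1"]*(u@u));K=np.array(p["K"]);return [K[0,0]*u[0]+K[0,2],K[1,1]*u[1]+K[1,2]]
def tri(obs):
    A=np.zeros((3,3));b=np.zeros(3)
    for p,px in obs:
        c,v=ray(p,px);M=np.eye(3)-np.outer(v,v);A+=M;b+=M@c
    X=np.linalg.solve(A,b);return X,[np.linalg.norm(np.array(proj(p,X))-px) for p,px in obs]
E
python3 - <<'E'
from h import *
ims=[]
for n in ["scene","top"]:
    p=manip.snapshot(n);ims.append(p["color"])
    c,v=ray(p,[256,192]);print(n,c.round(3),v.round(2))
    for q in ["lift","slot_mouth","pawl_tail","foot_middle","saddle","rod","rod_tip","rest","rest_seat"]:
        print(q,[(np.round(d["location"]).tolist(),round(d["p"],2)) for d in manip.landmark_of(p,q)][:4])
    for q in ["rod","rest","lift","pot_a","mortar","jars","gauge","scoop"]:
        print(q,[(np.round(d["box"]).astype(int).tolist(),round(d["p"],2)) for d in manip.recognise(p,q)][:4])
    cv2.imwrite(f"pics/{n}.png",cv2.resize(p["color"],(768,576)))
print({k:np.round(v,2).tolist() for k,v in manip.get_state().items()})
E
```

```text
scene [ 1.09  -0.475  1.213] [-0.41  0.35 -0.84]
lift [([315.0, 181.0], 0.7), ([178.0, 238.0], 0.36)]
slot_mouth [([304.0, 182.0], 0.82), ([277.0, 118.0], 0.42)]
pawl_tail [([302.0, 170.0], 0.58)]
foot_middle [([301.0, 172.0], 0.86)]
saddle []
rod [([174.0, 190.0], 0.8), ([175.0, 241.0], 0.6), ([130.0, 226.0], 0.5)]
rod_tip [([198.0, 229.0], 0.81), ([135.0, 235.0], 0.68), ([302.0, 176.0], 0.68), ([174.0, 210.0], 0.53)]
rest [([178.0, 246.0], 0.92)]
rest_seat [([178.0, 239.0], 0.91)]
rod [([140, 231, 194, 259], 0.92), ([168, 158, 178, 209], 0.62), ([117, 211, 131, 228], 0.44), ([262, 90, 304, 130], 0.33)]
rest [([138, 228, 200, 273], 0.72)]
lift [([282, 107, 355, 208], 0.73), ([304, 107, 352, 160], 0.24)]
pot_a [([265, 90, 300, 130], 0.9), ([268, 242, 310, 284], 0.62)]
mortar [([347, 111, 382, 149], 0.72)]
jars [([156, 298, 188, 343], 0.89)]
gauge []
scoop [([221, 156, 261, 192], 0.66)]
top [0.337 0.031 1.039] [ 0.2  -0.01 -0.98]
lift [([190.0, 181.0], 0.78), ([364.0, 211.0], 0.2)]
slot_mouth [([214.0, 176.0], 0.85), ([158.0, 269.0], 0.68)]
pawl_tail [([209.0, 175.0], 0.63)]
foot_midd
[... 435 characters left out ...]
 0.61)]
lift [([145, 129, 223, 210], 0.89), ([327, 122, 355, 158], 0.23)]
pot_a [([132, 246, 176, 294], 0.92), ([280, 101, 318, 137], 0.62), ([144, 129, 221, 209], 0.56), ([334, 196, 402, 230], 0.23)]
mortar [([86, 167, 130, 205], 0.79)]
jars [([389, 120, 434, 160], 0.58)]
gauge [([328, 123, 356, 158], 0.8)]
scoop []
{'clock': 1.8, 'joint_positions': [72.01, 39.48, -11.15, 89.69, 9.01, 51.71, -12.33], 'qd': [-0.05, -0.01, 0.01, 0.01, -0.1, 0.0, -0.02], 'joint_efforts': [0.0, -53.95, -1.27, -15.89, 0.01, 0.0, -0.0], 'tool_pos': [0.21, -0.59, 0.23], 'tcp_rot': [180.0, -0.0, 19.93], 'wrist_force': [0.18, -0.59, -0.83], 'ft_torque': [0.01, -0.0, -0.03], 'finger_force': 0.0, 'gripper_width': 1.0}
```

View pics/scene.png

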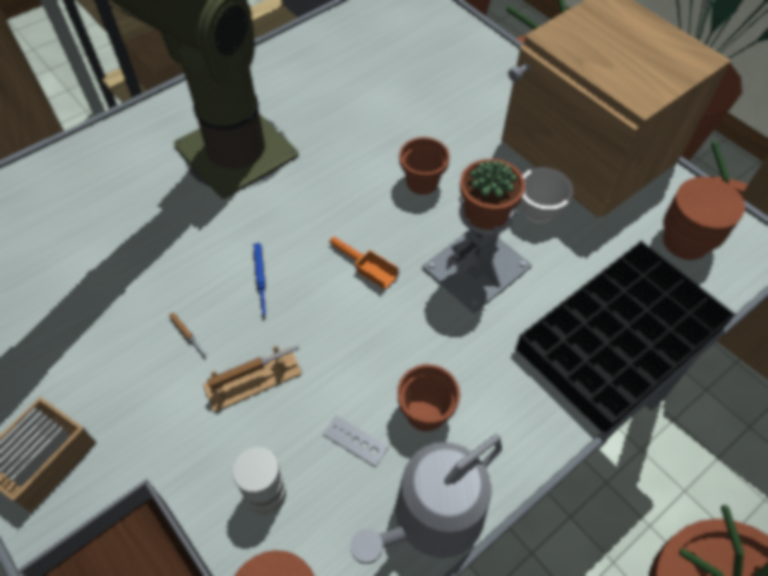

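View pics/top.png

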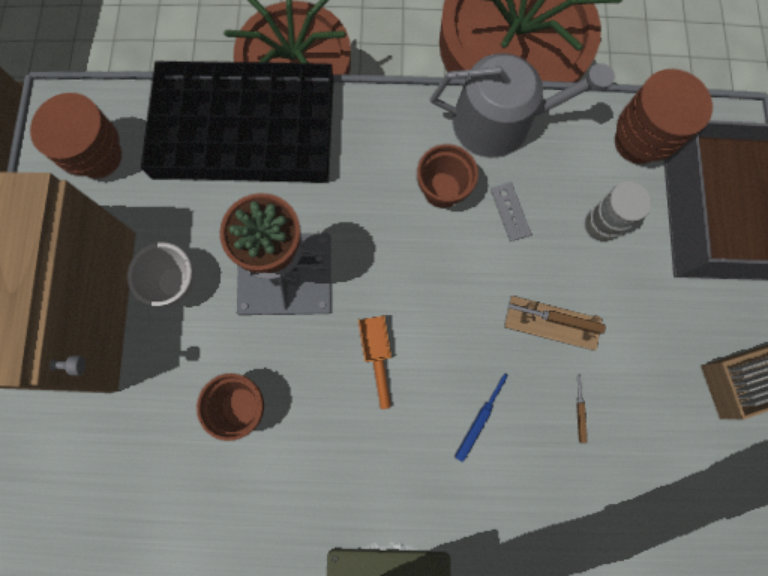

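The rod could be the wooden-handled one on the rest (top 365,210; scene 175,241), the small wooden one (top 388,268; scene 130,226) or the blue one (top 322,273; scene 174,190). I choose the one on the rest, since it is not blue and is the larger of the two wooden ones.

Run:
```python
from h import *
S=manip.snapshot("scene");T=manip.snapshot("top")
for q,a,b in [("slot",[304,182],[214,176]),("foot",[301,172],[214,175]),("tail",[302,170],[209,175]),("tip",[198,229],[338,202]),("rod",[175,241],[365,210]),("seat",[178,239],[363,212]),("lift",[315,181],[190,181]),("saddle",[],[180,164])]:
    if a: X,e=tri([(S,a),(T,b)]);print(q,X.round(4),np.round(e,1))
for q,px,z in [("rod",[365,210],.05),("tip",[338,202],.05),("seat",[363,212],.05),("slot",[214,176],.074),("foot",[214,175],.0865),("tail",[209,175],.1025),("lift",[190,181],0)]: print(q,atz(T,px,z).round(4))
I=T["color"]
# base-plate corners, full res crop
a=cv2.resize(I[120:220,140:240],(500,500),interpolation=cv2.INTER_CUBIC);b=cv2.resize(I[190:240,330:410],(800,500),interpolation=cv2.INTER_CUBIC)[:,:]
cv2.imwrite("pics/c1.png",cv2.resize(np.hstack([a,b]),(800,308)))
```

```text
slot [0.5828 0.1308 0.0502] [0.5 0.5]
foot [0.573  0.1249 0.0961] [0.1 0.1]
tail [0.5709 0.1347 0.0961] [1.2 1.4]
tip [ 0.5194 -0.1956  0.0573] [1.  1.1]
rod [ 0.5037 -0.2649  0.049 ] [0.3 0.3]
seat [ 0.5005 -0.2575  0.0466] [1.5 1.6]
lift [ 0.5778  0.1969 -0.0097] [1.7 1.9]
rod [ 0.5032 -0.2652  0.05  ]
tip [ 0.5222 -0.1949  0.05  ]
seat [ 0.4978 -0.2598  0.05  ]
slot [0.5761 0.1272 0.074 ]
foot [0.5756 0.1261 0.0865]
tail [0.5712 0.137  0.1025]
lift [0.5784 0.1999 0.    ]
```

View pics/c1.png

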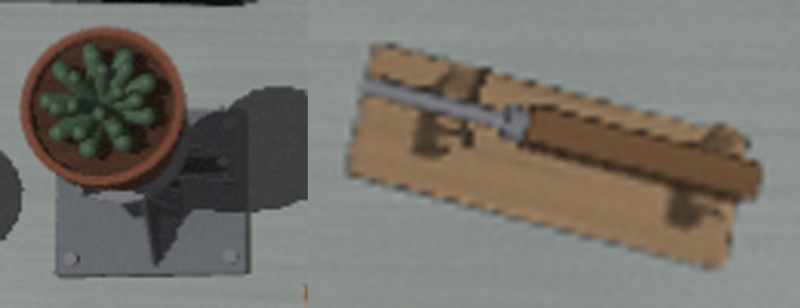

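The crop shows the brown-handled rod lying in the rest, tip to the left (+y), with the stand's pawl slot opening to the right (-y). This is the rod I want. Next I go above it for a close look.

Call:
apply_moves --pt "23 25 0" --pt "23 25 0" --pt "23 25 0" --pt "23 25 0" --pt "23 25 0" --pt "23 25 0" --pt "23 25 0" --pt "23 25 0" --pt "23 25 0" --pt "23 25 0" --pt "23 25 0" --pt "23 25 0" --spin '[0.08,0.08,0.08,0.08,0.08,0.08,0.08,0.08,0.08,0.08,0.08,0.08]' --fingers 0 --newtons 110

```text
clock: 2.9
tool_pos: [0.49, -0.2864, 0.2315]
tcp_rot: [180.0, 0.0, 75.1]
wrist_force: [0.9, -0.6, -0.1]
gripper_width: 0.998
finger_force: 0.0
```

Run:
```python
from h import *
p=manip.snapshot("wrist");cv2.imwrite("pics/w1.png",p["color"])
s=manip.get_state();print(s["tool_pos"],s["tcp_rot"],s["wrist_force"]); print(ray(p,[256,192]))
for q,z in [("rod",.05),("rod_tip",.05),("rest_seat",.05),("rest",0)]:
    for d in manip.landmark_of(p,q)[:2]: print(q,np.round(d["location"]),round(d["p"],2),atz(p,d["location"],z).round(4))
```

```text
[ 0.49666988 -0.27821983  0.23218054] [179.65241649  -0.42579592  75.95593272] [4.32229666 4.76211711 0.84210068]
(array([ 0.51105718, -0.20762487,  0.37407838]), array([-0.08758596, -0.31335454, -0.94558851]))
rod [167. 216.] 0.92 [ 0.3797 -0.3172  0.05  ]
rod [98. 82.] 0.91 [ 0.3623 -0.1668  0.05  ]
rod_tip [163.  99.] 0.77 [ 0.4178 -0.1989  0.05  ]
rod_tip [200. 206.] 0.67 [ 0.4177 -0.3154  0.05  ]
rest_seat [265. 141.] 0.72 [ 0.5044 -0.2644  0.05  ]
rest_seat [434. 191.] 0.46 [ 0.6663 -0.3628  0.05  ]
rest [266. 130.] 0.63 [ 0.507  -0.2615  0.    ]
```

View pics/w1.png

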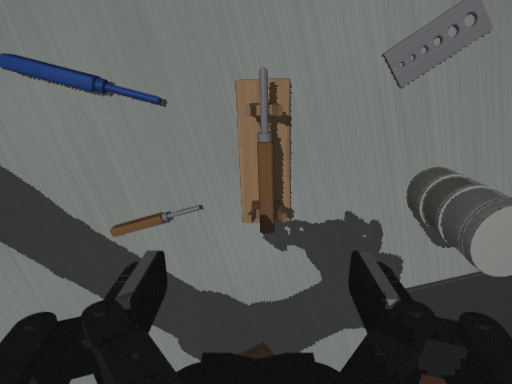

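The wrist picture shows the rod upright: tip (263,69), handle front (265,138) and handle rear (267,232).

Run:
```python
from h import *
p=manip.snapshot("wrist");I=p["color"]
s=manip.get_state();print(s["tool_pos"],s["tcp_rot"])
# row-wise centre of brown handle & steel
hsv=cv2.cvtColor(I,cv2.COLOR_BGR2HSV)
for r in range(60,240,8): print(r,[tuple(int(x) for x in I[r,c]) for c in (250,258,262,266,270,276)] if r in(84,180) else "",end="")
g=I.astype(int)
for r in (75,90,145,160,175,190,205,220):
    row=g[r].sum(1); d=np.diff(row); seg=range(245,285)
    print(r,[(c,int(d[c])) for c in seg if abs(d[c])>35])
for d in manip.landmark_of(p,"rest_seat")[:1]: print(d,atz(p,d["location"],.05))
cv2.imwrite("pics/w2.png",cv2.resize(I[50:250,200:340],(560,600)[::1]))
```

```text
[ 0.48801959 -0.28891917  0.2311356 ] [-1.79951645e+02  7.05347886e-02  7.47968433e+01]
60 68 76 84 [(76, 102, 129), (71, 95, 120), (103, 99, 101), (91, 88, 89), (74, 99, 125), (36, 45, 56)]92 100 108 116 124 132 140 148 156 164 172 180 [(74, 99, 125), (75, 101, 126), (44, 67, 92), (47, 70, 96), (42, 67, 94), (34, 44, 55)]188 196 204 212 220 228 236 75 [(259, -82), (266, -42), (267, 43), (268, 104), (283, -38)]
90 [(259, -70), (260, 39), (266, -38), (267, -54), (268, 125), (270, -155), (277, 37), (278, 125)]
145 [(257, -91), (273, -54), (282, 135)]
160 [(258, -140), (259, 39), (273, -42), (283, 142)]
175 [(258, -92), (273, -46), (282, 119), (283, 36)]
190 [(259, -141), (274, -45), (284, 143)]
205 [(252, -121), (260, 39), (273, -40), (274, -41), (279, 44)]
220 [(252, -98), (253, 70), (254, 45), (260, -180), (261, -36), (270, 72), (273, -45), (283, 45)]
{'location': [264.1, 138.7], 'p': 0.96} [ 0.50212066 -0.26379839  0.05      ]
```

View pics/w2.png

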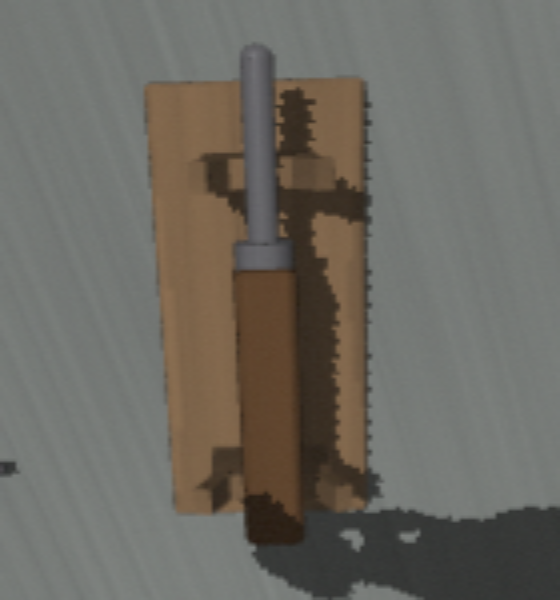

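The close crop confirms the large wooden-handled rod seated in both forks. Crop scale is 4 across and 3 down, so its tip is at about (264,65), the handle front at (266,139) and the handle rear at (268.5,230) in the full picture.

Run:
```python
from h import *
p=manip.snapshot("wrist");s=manip.get_state();print(s["tool_pos"],s["tcp_rot"])
P=[atz(p,c,z) for c,z in [([264,65],.05),([265.7,137],.061),([265.8,145],.061),([267,190],.061),([268.5,230],.061)]]
print(np.round(P,4))
a=P[0]-P[4];print(np.degrees(np.arctan2(a[1],a[0])),np.linalg.norm(a[:2]));a=P[2]-P[3];print(np.degrees(np.arctan2(a[1],a[0])))
```

```text
[ 0.48788098 -0.28918162  0.23122353] [-1.79963820e+02  6.35032319e-02  7.47560000e+01]
[[ 0.5193 -0.1972  0.05  ]
 [ 0.5036 -0.2618  0.061 ]
 [ 0.5017 -0.2695  0.061 ]
 [ 0.491  -0.315   0.061 ]
 [ 0.481  -0.3593  0.061 ]]
76.7082108480087 0.1665199438929061
76.73263145011808
```

Call:
apply_moves --pt "5 1 0" --pt "5 0 -10" --pt "0 0 -20" --pt "0 0 -25" --pt "0 0 -25" --pt "0 0 -25" --pt "0 0 -25" --pt "0 0 -25" --pt "0 0 -20" --pt "0 0 -15" --pt "0 0 -10" --pt "0 0 0" --spin '[0.017,0.017,0,0,0,0,0,0,0,0,0,0]'

```text
clock: 4.3
tool_pos: [0.4979, -0.2859, 0.0288]
tcp_rot: [-179.8, -0.1, 76.9]
wrist_force: [0.0, 0.5, -0.2]
gripper_width: 1.001
finger_force: 0.0
```

Call:
apply_moves --pt "0 0 0" --pt "0 0 0" --pt "0 0 0" --pt "0 0 0" --pt "0 0 0" --pt "0 0 0" --pt "0 0 0" --pt "0 0 0" --pt "0 0 0" --pt "0 0 0" --pt "0 0 0" --pt "0 0 0" --spin '[0,0,0,0,0,0,0,0,0,0,0,0]' --fingers 1 --newtons 110

```text
clock: 5.3
tool_pos: [0.4994, -0.2868, 0.0321]
tcp_rot: [179.9, 0.0, 76.9]
wrist_force: [-1.3, 0.1, 6.3]
gripper_width: 0.164
finger_force: 107.4
```

Call:
apply_moves --pt "0 0 8" --pt "0 0 18" --pt "0 0 28" --pt "7 20 28" --pt "9 33 28" --pt "9 33 28" --pt "9 33 28" --pt "9 33 25" --pt "9 33 20" --pt "9 33 8" --pt "9 33 0" --pt "7 20 0" --spin '[0,0,0,0.03,0.03,0.03,0.03,0.03,0.03,0.03,0.02,0]'

```text
clock: 6.3
tool_pos: [0.5749, -0.0168, 0.2467]
tcp_rot: [179.9, -0.2, 90.4]
wrist_force: [0.5, 0.1, -0.6]
gripper_width: 0.167
finger_force: 107.2
```

Call:
apply_moves --pt "1 8 0" --pt "0 0 0" --pt "0 0 0" --pt "0 0 0" --pt "0 0 0" --spin '[0,0,0,0,0]'

```text
clock: 6.72
tool_pos: [0.5748, -0.0165, 0.2448]
tcp_rot: [-179.9, 0.1, 89.9]
wrist_force: [0.4, -0.3, -0.8]
gripper_width: 0.166
finger_force: 107.3
```

Run:
```python
from h import *
p=manip.snapshot("wrist");cv2.imwrite("pics/w3.png",cv2.resize(p["color"],(768,576)))
s=manip.get_state();print(s["tool_pos"],s["tcp_rot"],s["wrist_force"],s["finger_force"])
for q,z in [("slot_mouth",.074),("foot_middle",.0865),("pawl_tail",.1025),("lift",0),("rod_tip",s["tool_pos"][2]+.019),("rod",s["tool_pos"][2]+.019)]:
    for d in manip.landmark_of(p,q)[:2]: print(q,np.round(d["location"]),round(d["p"],2),atz(p,d["location"],z).round(4))
```

```text
[ 0.57491115 -0.01607753  0.24483834] [-1.79955680e+02  6.95496571e-02  8.98859885e+01] [-0.32002417 -0.57218499 -1.20504788] 107.27978825569153
slot_mouth [263.  14.] 0.89 [0.5798 0.1218 0.074 ]
foot_middle [262.   2.] 0.84 [0.579  0.1293 0.0865]
rod_tip [256.  47.] 0.97 [0.5747 0.0771 0.2638]
rod [259. 227.] 0.68 [0.5757 0.0071 0.2638]
rod [ 86. 261.] 0.61 [ 0.4988 -0.0098  0.2638]
```

View pics/w3.png

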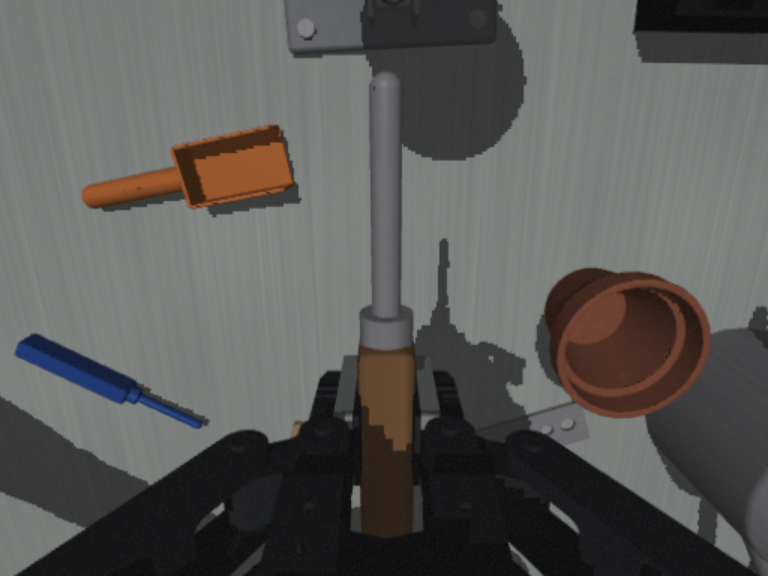

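The picture shows the rod held straight, tip (256,47), and the base's front edge at about rows 30–34. I'll go a little forward to see the slot.

Call:
apply_moves --pt "1 8 0" --pt "2 12 0" --pt "1 8 0" --pt "0 0 0" --pt "0 0 0" --pt "0 0 0" --spin '[0,0,0,0,0,0]'

```text
clock: 7.57
tool_pos: [0.5793, 0.0141, 0.245]
tcp_rot: [-180.0, 0.0, 90.1]
wrist_force: [-0.2, -0.5, -0.9]
gripper_width: 0.168
finger_force: 107.3
```

Run:
```python
from h import *
p=manip.snapshot("wrist");cv2.imwrite("pics/w4.png",cv2.resize(p["color"][:130,150:370],(792,468),interpolation=cv2.INTER_CUBIC))
s=manip.get_state();print(s["tool_pos"],s["tcp_rot"],s["wrist_force"],s["finger_force"])
for q,z in [("slot_mouth",.074),("foot_middle",.0865),("pawl_tail",.1025),("lift",0),("rod_tip",s["tool_pos"][2]+.019)]:
    for d in manip.landmark_of(p,q)[:2]: print(q,np.round(d["location"]),round(d["p"],2),atz(p,d["location"],z).round(4))
```

```text
[0.57929509 0.01372486 0.24499644] [-1.79991910e+02  4.11019969e-02  9.00424327e+01] [ 0.1886107  -0.31262147 -1.05050974] 107.27786421775818
slot_mouth [254.  53.] 0.56 [0.576  0.1213 0.074 ]
foot_middle [258.  41.] 0.89 [0.5797 0.1294 0.0865]
pawl_tail [256.  38.] 0.76 [0.5784 0.1299 0.1025]
rod_tip [259.  49.] 0.77 [0.5797 0.1069 0.264 ]
rod_tip [132. 300.] 0.63 [5.214e-01 1.000e-04 2.640e-01]
```

View pics/w4.png

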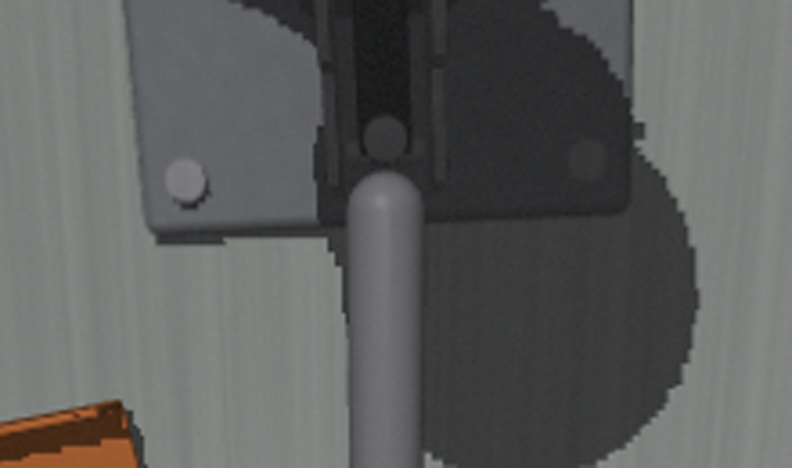

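The crop shows the cheek plates' front ends at (242.5,50.8) and (271.7,50.3), the screw head at (256.7,38), and the base's front corners at (192,62.5) and (324.4,59).

Run:
```python
from h import *
p=manip.snapshot("wrist")
L=atz(p,[242.5,50.8],.096);R=atz(p,[271.7,50.3],.096);Lb=atz(p,[239.4,0],.096);Rb=atz(p,[271.9,0],.096);s=atz(p,[256.7,38],.106);a=atz(p,[192.2,62.5],.01);b=atz(p,[324.4,59],.01)
print(L,R,(L+R)/2,(Lb+Rb)/2,s,a,b)
f=lambda v:np.degrees(np.arctan2(v[1],v[0]));print(f(b-a)+90,f(Lb-L),f(Rb-R),f(Lb+Rb-L-R),np.linalg.norm(b-a),np.linalg.norm(L-R))
print("base mid",(a+b)/2, f(s-(a+b)/2))
```

```text
[0.56687858 0.12059369 0.096     ] [0.5914547  0.12098672 0.096     ] [0.57916664 0.12079021 0.096     ] [0.57800547 0.15883841 0.096     ] [0.57886044 0.12930024 0.106     ] [0.50754428 0.11623534 0.01      ] [0.65302321 0.11986798 0.01      ]
91.4303912647565 92.98624714513608 90.49522908810249 91.74803662963984 0.14552427628246575 0.024579271588123765
base mid [0.58028375 0.11805166 0.01      ] 97.21145930408849
```

Call:
apply_moves --pt "1.5 -6 0" --pt "1.5 -6 0" --pt "0 0 -10" --pt "0 0 -22" --pt "0 0 -28" --pt "0 0 -30" --pt "0 0 -30" --pt "0 0 -28" --pt "0 0 -22" --pt "0 0 -15" --pt "0 0 -5" --pt "0 0 0" --spin '[0.013,0.013,0,0,0,0,0,0,0,0,0,0]'

```text
clock: 8.92
tool_pos: [0.5812, 0.0019, 0.0534]
tcp_rot: [-179.8, 0.0, 91.5]
wrist_force: [0.2, 0.5, -0.3]
gripper_width: 0.166
finger_force: 107.3
```

Call:
apply_moves --pt "0 0 0" --pt "0 0 0" --pt "0 0 0" --spin '[0,0,0]'

```text
clock: 9.17
tool_pos: [0.5833, 0.0022, 0.0563]
tcp_rot: [179.9, -0.0, 91.5]
wrist_force: [-0.6, -0.4, -0.9]
gripper_width: 0.166
finger_force: 107.3
```

Run:
```python
from h import *
o=[]
for n in ["wrist","scene"]:
    p=manip.snapshot(n);o.append(p["color"])
    for q in ["rod_tip","slot_mouth"]: print(n,q,[(np.round(d["location"]),round(d["p"],2)) for d in manip.landmark_of(p,q)[:2]])
s=manip.get_state();print(s["tool_pos"],s["tcp_rot"],s["wrist_force"],s["finger_force"])
a=cv2.resize(o[0][:130,180:340],(400,325));b=cv2.resize(o[1][130:230,240:363],(400,325),interpolation=cv2.INTER_CUBIC)
cv2.imwrite("pics/w5.png",np.hstack([a,b]))
```

```text
wrist rod_tip [(array([258.,  48.]), 0.77)]
wrist slot_mouth []
scene rod_tip [(array([294., 183.]), 0.73), (array([174., 208.]), 0.53)]
scene slot_mouth [(array([302., 180.]), 0.88), (array([234., 292.]), 0.48)]
[0.58250747 0.00216225 0.05542095] [1.79964974e+02 3.91738682e-04 9.15492695e+01] [ 0.31705012 -0.27747619 -1.4238528 ] 107.3320198059082
```

View pics/w5.png

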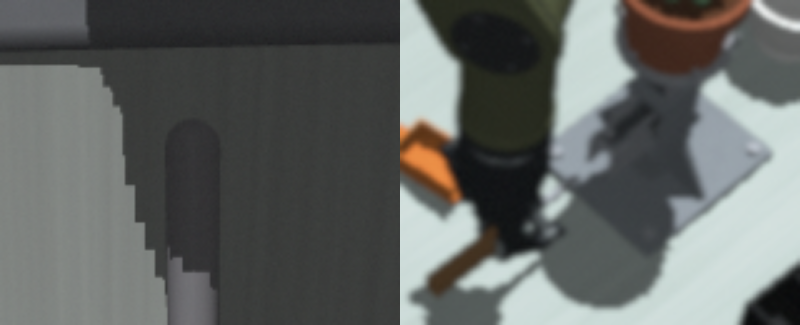

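The left half shows the rod tip at wrist (257,48), just short of the base. The right half shows the rod lined up in front of the cheek plates. I now insert it.

Call:
apply_moves --pt "0 3 0" --pt "0 5 0" --pt "-0.5 6 0" --pt "0 6 0" --pt "-0.5 6 0" --pt "0 6 0" --pt "0 4 0" --pt "0 2 0" --pt "0 0 0" --pt "0 0 0" --pt "0 0 0" --spin '[0,0,0,0,0,0,0,0,0,0,0]'

```text
clock: 10.38
tool_pos: [0.5813, 0.0396, 0.055]
tcp_rot: [-180.0, 0.0, 91.5]
wrist_force: [0.3, -0.8, -1.0]
gripper_width: 0.17
finger_force: 107.3
```

Run:
```python
from h import *
for i in range(3):
    p=manip.snapshot("wrist");s=manip.get_state();print(np.round(s["tool_pos"],4),np.round(s["tcp_rot"],2),np.round(s["wrist_force"],1),np.round(s["ft_torque"],2))
print([(np.round(d["location"]),round(d["p"],2),atz(p,d["location"],.0745)) for d in manip.landmark_of(p,"rod_tip")[:2]])
cv2.imwrite("pics/w6.png",cv2.resize(p["color"][:150,170:350],(720,600)))
```

```text
[0.5813 0.0395 0.055 ] [-1.800e+02  3.000e-02  9.151e+01] [-0.7 -0.2 -1. ] [-0.01 -0.02  0.02]
[0.5813 0.0396 0.055 ] [-1.800e+02  2.000e-02  9.151e+01] [-0.2 -1.5 -1.4] [ 0.01  0.03 -0.  ]
[0.5814 0.0397 0.0551] [1.800e+02 2.000e-02 9.151e+01] [-0.3 -0.6 -0.4] [-0.02 -0.01  0.01]
[(array([260., 224.]), 0.37, array([0.58214604, 0.06447134, 0.0745    ]))]
```

View pics/w6.png

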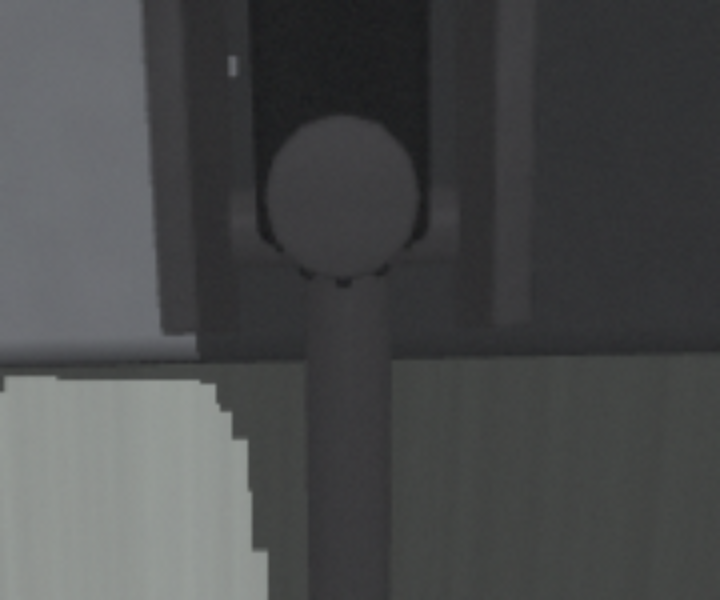

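The crop shows the rod centred between the plates and passing under the screw's foot bar (crop rows 190–260). I go 4 mm deeper, then lift in small steps.

Call:
apply_moves --pt "0 2 0" --pt "0 2 0" --pt "0 0 1.5" --pt "0 0 1.5" --pt "0 0 0" --pt "0 0 0" --spin '[0,0,0,0,0,0]'

```text
clock: 11.08
tool_pos: [0.5815, 0.0441, 0.0583]
tcp_rot: [180.0, 0.0, 91.5]
wrist_force: [-0.2, 0.7, -1.2]
gripper_width: 0.171
finger_force: 107.3
```

Call:
apply_moves --pt "0 0 1" --pt "0 0 1" --pt "0 0 0" --pt "0 0 0" --spin '[0,0,0,0]'

```text
clock: 11.42
tool_pos: [0.5814, 0.0441, 0.0602]
tcp_rot: [180.0, -0.0, 91.5]
wrist_force: [-0.2, 0.1, -0.4]
gripper_width: 0.164
finger_force: 107.3
```

Call:
apply_moves --pt "0 0 1" --pt "0 0 1" --pt "0 0 0" --pt "0 0 0" --spin '[0,0,0,0]'

```text
clock: 11.75
tool_pos: [0.5811, 0.0441, 0.0618]
tcp_rot: [-180.0, 0.0, 91.5]
wrist_force: [0.1, 0.1, -3.6]
gripper_width: 0.171
finger_force: 107.3
```

Call:
apply_moves --pt "0 0 1" --pt "0 0 1" --pt "0 0 0" --pt "0 0 0" --spin '[0,0,0,0]'

```text
clock: 12.08
tool_pos: [0.5811, 0.0436, 0.0638]
tcp_rot: [-180.0, 0.0, 91.5]
wrist_force: [0.2, -0.7, -6.4]
gripper_width: 0.169
finger_force: 107.3
```

Call:
apply_moves --pt "0 0 1" --pt "0 0 1" --pt "0 0 0" --pt "0 0 0" --spin '[0,0,0,0]'

```text
clock: 12.42
tool_pos: [0.5811, 0.0431, 0.066]
tcp_rot: [-180.0, 0.1, 91.5]
wrist_force: [0.1, -2.2, -6.7]
gripper_width: 0.166
finger_force: 107.3
```

Call:
apply_moves --pt "0 0 1" --pt "0 0 1" --pt "0 0 0" --pt "0 0 0" --spin '[0,0,0,0]'

```text
clock: 12.75
tool_pos: [0.5811, 0.0433, 0.068]
tcp_rot: [-180.0, 0.1, 91.5]
wrist_force: [0.5, -3.6, -7.6]
gripper_width: 0.168
finger_force: 107.3
```

Call:
apply_moves --pt "0 0 1" --pt "0 0 0" --pt "0 0 0" --spin '[0,0,0]'

```text
clock: 13.0
tool_pos: [0.5812, 0.0443, 0.0691]
tcp_rot: [-180.0, -0.0, 91.6]
wrist_force: [0.1, -3.4, -7.3]
gripper_width: 0.167
finger_force: 107.3
```

Call:
apply_moves --pt "0 0 0.5" --pt "0 0 0.5" --pt "0 0 0" --pt "0 0 0" --spin '[0,0,0,0]'

```text
clock: 13.33
tool_pos: [0.5812, 0.0442, 0.0701]
tcp_rot: [-180.0, 0.0, 91.6]
wrist_force: [-0.9, -3.5, -6.4]
gripper_width: 0.171
finger_force: 107.3
```

Call:
apply_moves --pt "0 0 0.5" --pt "0 0 0" --pt "0 0 0" --spin '[0,0,0]'

```text
clock: 13.58
tool_pos: [0.5813, 0.0444, 0.0706]
tcp_rot: [180.0, -0.0, 91.6]
wrist_force: [-0.5, -3.8, -6.8]
gripper_width: 0.165
finger_force: 107.3
```

```bash
cat > st.py <<'E'
from h import *
F=[]
for i in range(5):
    p=manip.snapshot("wrist");s=manip.get_state();F.append(np.r_[s["tool_pos"],s["wrist_force"],s["ft_torque"]])
print(s["clock"],np.mean(F,0).round(4))
p=manip.snapshot("scene")
print([(np.round(d["box"]),round(d["p"],2)) for d in manip.recognise(p,"saddle")[:2]])
E
python3 st.py
```

```text
13.8333 [ 0.5813  0.0445  0.0706 -0.5669 -3.0576 -6.1298 -1.146   0.111   0.0704]
[(array([306., 107., 350., 157.]), 0.8), (array([264., 244., 309., 286.]), 0.2)]
```

Call:
apply_moves --pt "0 0 0.5" --pt "0 0 0" --pt "0 0 0" --spin '[0,0,0]'

```text
clock: 14.18
tool_pos: [0.5818, 0.0455, 0.0715]
tcp_rot: [179.9, -0.1, 91.6]
wrist_force: [-1.3, -1.7, -3.3]
gripper_width: 0.171
finger_force: 107.7
```

Call:
apply_moves --pt "0 0 0.5" --pt "0 0 0" --pt "0 0 0" --spin '[0,0,0]'

```text
clock: 14.43
tool_pos: [0.5818, 0.0454, 0.0719]
tcp_rot: [179.9, -0.1, 91.6]
wrist_force: [-0.3, 0.8, -3.4]
gripper_width: 0.163
finger_force: 107.6
```

```bash
python3 st.py
```

```text
14.6833 [ 0.5817  0.0453  0.0718 -0.5994  0.8903 -3.6185 -0.031   0.0775  0.0043]
[(array([306., 110., 350., 159.]), 0.91)]
```

The force has dropped and the plant is starting to sink, so the pawl is clear. I hold it there.

Call:
apply_moves --pt "0 0 0" --pt "0 0 0" --pt "0 0 0" --pt "0 0 0" --pt "0 0 0" --pt "0 0 0" --pt "0 0 0" --pt "0 0 0" --pt "0 0 0" --pt "0 0 0" --pt "0 0 0" --pt "0 0 0" --spin '[0,0,0,0,0,0,0,0,0,0,0,0]'

```text
clock: 15.78
tool_pos: [0.5815, 0.0441, 0.0717]
tcp_rot: [180.0, 0.0, 91.5]
wrist_force: [-0.6, 0.5, -2.2]
gripper_width: 0.165
finger_force: 107.8
```

```bash
python3 st.py
```

```text
16.0333 [ 0.5814  0.0441  0.0717  0.2473  1.2686 -2.8135  0.0053 -0.1423 -0.0388]
[(array([306., 113., 346., 163.]), 0.74)]
```

Call:
apply_moves --pt "0 0 0" --pt "0 0 0" --pt "0 0 0" --pt "0 0 0" --pt "0 0 0" --pt "0 0 0" --pt "0 0 0" --pt "0 0 0" --pt "0 0 0" --pt "0 0 0" --pt "0 0 0" --pt "0 0 0" --spin '[0,0,0,0,0,0,0,0,0,0,0,0]'

```text
clock: 17.13
tool_pos: [0.5814, 0.0441, 0.0715]
tcp_rot: [180.0, 0.0, 91.5]
wrist_force: [0.8, -0.1, -3.5]
gripper_width: 0.169
finger_force: 107.7
```

```bash
python3 st.py
```

```text
17.3833 [ 0.5813  0.0441  0.0715  0.8401  0.7058 -3.7118 -0.1251 -0.2334 -0.1076]
[(array([306., 118., 350., 172.]), 0.8)]
```

Call:
apply_moves --pt "0 0 0" --pt "0 0 0" --pt "0 0 0" --pt "0 0 0" --pt "0 0 0" --pt "0 0 0" --pt "0 0 0" --pt "0 0 0" --pt "0 0 0" --pt "0 0 0" --pt "0 0 0" --pt "0 0 0" --spin '[0,0,0,0,0,0,0,0,0,0,0,0]'

```text
clock: 18.48
tool_pos: [0.5813, 0.0442, 0.0716]
tcp_rot: [180.0, 0.0, 91.5]
wrist_force: [1.1, 1.0, -4.3]
gripper_width: 0.166
finger_force: 107.7
```

```bash
python3 st.py
```

```text
18.7333 [ 0.5814  0.0442  0.0716  1.2813  0.5979 -3.6055 -0.1505 -0.2032 -0.1134]
[(array([302., 118., 349., 170.]), 0.82)]
```

Call:
apply_moves --pt "0 0 0" --pt "0 0 0" --pt "0 0 0" --pt "0 0 0" --pt "0 0 0" --pt "0 0 0" --pt "0 0 0" --pt "0 0 0" --pt "0 0 0" --pt "0 0 0" --pt "0 0 0" --pt "0 0 0" --spin '[0,0,0,0,0,0,0,0,0,0,0,0]'

```text
clock: 19.83
tool_pos: [0.5813, 0.0442, 0.0716]
tcp_rot: [180.0, 0.0, 91.5]
wrist_force: [0.8, -0.4, -3.9]
gripper_width: 0.17
finger_force: 107.7
```

```bash
python3 st.py
python3 - <<'E'
from h import *
p=manip.snapshot("scene")
for z in (.265,.218): print(proj(p,[.577,.197,z]))
cv2.imwrite("pics/s2.png",cv2.resize(p["color"][80:230,220:420],(800,600)))
E
```

```text
20.0833 [ 0.5813  0.0442  0.0716  1.3783  0.5997 -4.0809 -0.17   -0.2187 -0.0938]
[(array([302., 117., 347., 175.]), 0.22)]
[np.float64(328.4348890622108), np.float64(120.98430577488024)]
[np.float64(326.07287272708635), np.float64(132.67414793312287)]
```

View pics/s2.png

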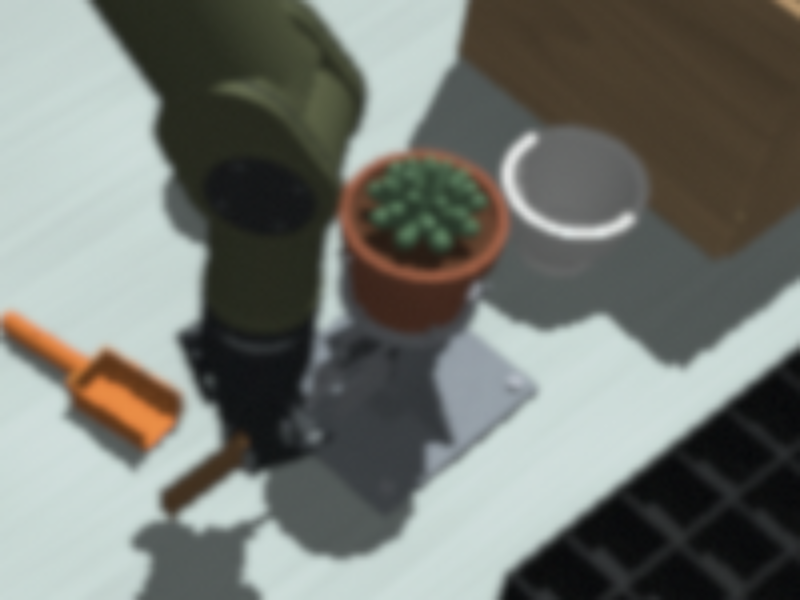

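The rim centre is at scene (326.3,133.3), against a predicted 132.7 for fully down, so the plant is down and steady. I lower the rod and back out.

Call:
apply_moves --pt "0 0 -2" --pt "0 0 -3" --pt "0 0 -3" --pt "0 0 -3" --pt "0 0 -3" --pt "0 0 -2.5" --pt "0 0 0" --pt "0 0 0" --pt "0 0 0" --spin '[0,0,0,0,0,0,0,0,0]'

```text
clock: 20.98
tool_pos: [0.5814, 0.0441, 0.0552]
tcp_rot: [180.0, 0.0, 91.5]
wrist_force: [0.5, -0.2, -1.2]
gripper_width: 0.169
finger_force: 108.1
```

```bash
python3 st.py
```

```text
21.2333 [ 0.5815  0.0441  0.0553 -0.1455 -0.1408 -0.9332 -0.0135 -0.0029  0.0051]
[(array([306., 118., 347., 178.]), 0.88)]
```

Call:
apply_moves --pt "0 -4 0" --pt "0 -8 0" --pt "0.3 -10 0" --pt "0.3 -10 0" --pt "0.3 -10 0" --pt "0.3 -10 0" --pt "0.3 -10 0" --pt "0 -10 0" --pt "0 -5 0" --pt "0 0 0" --pt "0 0 0" --spin '[0,0,0,0,0,0,0,0,0,0,0]'

```text
clock: 22.25
tool_pos: [0.5829, -0.0329, 0.0551]
tcp_rot: [180.0, -0.0, 91.5]
wrist_force: [-0.6, -0.3, -0.6]
gripper_width: 0.167
finger_force: 108.1
```

```bash
python3 st.py
```

```text
22.5 [ 0.5829 -0.0318  0.0551 -0.0141  0.1972 -0.857  -0.0071  0.0105 -0.009 ]
[(array([304., 118., 348., 165.]), 0.79)]
```

Call:
apply_moves --pt "0 0 15" --pt "0 -5 25" --pt "-5 -15 25" --pt "-9 -25 20" --pt "-10 -30 10" --pt "-10 -32 0" --pt "-10 -32 0" --pt "-10 -32 0" --pt "-10 -32 0" --pt "-9 -27 0" --pt "-8 -17 0" --pt "-4 -8 0" --spin '[0,0,-0.025,-0.025,-0.03,-0.03,-0.03,-0.03,-0.03,-0.03,-0.025,0]'

```text
clock: 23.6
tool_pos: [0.4957, -0.2916, 0.1498]
tcp_rot: [-179.9, 0.1, 76.6]
wrist_force: [-0.2, 0.4, -0.5]
gripper_width: 0.168
finger_force: 108.2
```

Call:
apply_moves --pt "0 0 0" --pt "0 0 0" --pt "0 0 0" --pt "0 0 0" --pt "0 0 0" --spin '[0,0,0,0,0]'

```text
clock: 24.02
tool_pos: [0.4987, -0.2861, 0.1502]
tcp_rot: [180.0, -0.1, 77.1]
wrist_force: [1.3, -0.6, -0.9]
gripper_width: 0.168
finger_force: 108.2
```

Run:
```python
from h import *
p=manip.snapshot("wrist");S=manip.snapshot("scene");s=manip.get_state();print(s["tool_pos"],s["tcp_rot"])
for q in ["rod_tip","rest_seat","rod"]:
    for d in manip.landmark_of(p,q)[:2]: print(q,np.round(d["location"]),round(d["p"],2),atz(p,d["location"],.05 if q=="rest_seat" else s["tool_pos"][2]+.019).round(4))
a=cv2.resize(p["color"][:300,160:360],(400,600));b=cv2.resize(S["color"][170:290,120:200],(400,600),interpolation=cv2.INTER_CUBIC)
cv2.imwrite("pics/w7.png",np.hstack([a,b]))
```

```text
[ 0.49837248 -0.2868019   0.15013744] [ 1.79988318e+02 -2.24782280e-02  7.70443938e+01]
rod_tip [176. 236.] 0.93 [ 0.4693 -0.2599  0.1691]
rod_tip [130. 103.] 0.85 [ 0.4689 -0.203   0.1691]
rest_seat [256. 161.] 0.69 [ 0.5032 -0.2631  0.05  ]
rod [258. 228.] 0.95 [ 0.504  -0.2639  0.1691]
rod [43. 80.] 0.95 [ 0.4399 -0.1877  0.1691]
```

View pics/w7.png

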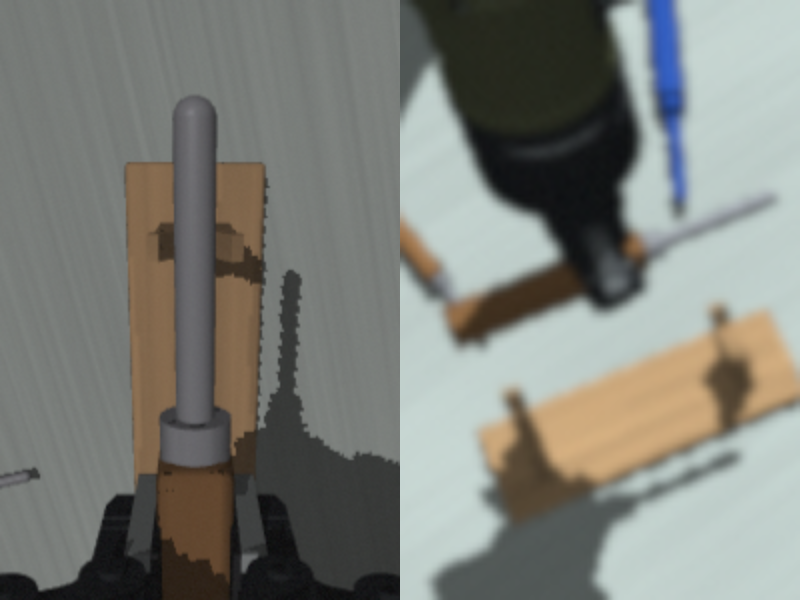

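The crop shows the rod straight over the rest and centred on both forks. Its origin is at (0.504,-0.264) against the seat at (0.503,-0.263). I lower it.

Call:
apply_moves --pt "0 0 -10" --pt "0 -1 -18" --pt "0 0 -20" --pt "0 0 -20" --pt "0 0 -18" --pt "0 0 -12" --pt "0 0 -8" --pt "0 0 -5" --pt "0 0 -3" --pt "0 0 -2" --pt "0 0 0" --pt "0 0 0" --spin '[0,0,0,0,0,0,0,0,0,0,0,0]'

```text
clock: 25.27
tool_pos: [0.4983, -0.289, 0.0347]
tcp_rot: [179.9, 0.0, 76.9]
wrist_force: [0.5, -0.3, -1.5]
gripper_width: 0.167
finger_force: 108.2
```

Call:
apply_moves --pt "0 0 -1" --pt "0 0 0" --pt "0 0 0" --spin '[0,0,0]'

```text
clock: 25.52
tool_pos: [0.498, -0.2889, 0.0334]
tcp_rot: [180.0, 0.0, 76.9]
wrist_force: [0.0, 0.6, -0.9]
gripper_width: 0.17
finger_force: 108.2
```

Call:
apply_moves --pt "0 0 -1" --pt "0 0 0" --pt "0 0 0" --spin '[0,0,0]'

```text
clock: 25.77
tool_pos: [0.498, -0.2889, 0.0322]
tcp_rot: [180.0, 0.0, 76.9]
wrist_force: [-0.3, -0.6, 0.5]
gripper_width: 0.162
finger_force: 108.4
```

Call:
apply_moves --pt "0 0 -1" --pt "0 0 0" --pt "0 0 0" --spin '[0,0,0]'

```text
clock: 26.02
tool_pos: [0.498, -0.2889, 0.0321]
tcp_rot: [180.0, 0.0, 76.9]
wrist_force: [-2.8, 1.4, 8.5]
gripper_width: 0.166
finger_force: 109.9
```

The rod is in contact with the rest (8.5 N). I open the fingers and retreat upward.

Call:
apply_moves --pt "0 0 0" --pt "0 0 0" --pt "0 0 0" --pt "0 0 0" --pt "0 0 0" --pt "0 0 0" --pt "0 0 0" --pt "0 0 0" --pt "0 0 0" --spin '[0,0,0,0,0,0,0,0,0]' --fingers 0

```text
clock: 26.77
tool_pos: [0.4979, -0.2888, 0.0311]
tcp_rot: [180.0, -0.0, 76.9]
wrist_force: [1.2, -0.5, 0.0]
gripper_width: 0.998
finger_force: 0.0
```

Call:
apply_moves --pt "0 0 8" --pt "0 0 15" --pt "0 0 25" --pt "0 0 30" --pt "0 0 30" --pt "0 0 30" --pt "0 0 25" --pt "0 0 15" --pt "0 0 8" --pt "0 0 0" --pt "0 0 0" --pt "0 0 0" --spin '[0,0,0,0,0,0,0,0,0,0,0,0]'

```text
clock: 27.77
tool_pos: [0.4969, -0.2886, 0.2159]
tcp_rot: [-179.9, -0.0, 76.9]
wrist_force: [0.1, 0.5, -0.7]
gripper_width: 1.0
finger_force: 0.0
```

Run:
```python
from h import *
p=manip.snapshot("wrist");S=manip.snapshot("scene");s=manip.get_state();print(s["clock"],s["tool_pos"],s["gripper_width"],s["wrist_force"])
for q in ["rod","rest_seat","rod_tip"]:
    for d in manip.landmark_of(p,q)[:3]: print(q,np.round(d["location"]),round(d["p"],2),atz(p,d["location"],.05).round(4))
print([(np.round(d["location"]),round(d["p"],2)) for d in manip.landmark_of(S,"pawl_tail")[:1]])
a=cv2.resize(p["color"][:300,160:360],(400,600));b=cv2.resize(S["color"][90:240,260:360],(400,600),interpolation=cv2.INTER_CUBIC)
cv2.imwrite("pics/w8.png",np.hstack([a,b]))
```

```text
27.8667 [ 0.49702876 -0.2884995   0.21571024] 1.003672812304124 [ 0.15770661 -0.22292427 -0.68405531]
rod [154. 217.] 0.93 [ 0.3785 -0.3152  0.05  ]
rod [260. 147.] 0.87 [ 0.504  -0.2678  0.05  ]
rod [86. 76.] 0.7 [ 0.3631 -0.1675  0.05  ]
rest_seat [257. 144.] 0.9 [ 0.5021 -0.2642  0.05  ]
rod_tip [151.  96.] 0.89 [ 0.4159 -0.1982  0.05  ]
rod_tip [190. 209.] 0.81 [ 0.4189 -0.3148  0.05  ]
rod_tip [260.  68.] 0.66 [ 0.5201 -0.1976  0.05  ]
[(array([302., 169.]), 0.44)]
```

The measured rod tip (0.520,-0.198) matches its starting place within 1 mm. The pawl tail's pixel (302,169) is also back at its start of (302,170). I hand the job in.

```bash
python3 -c "
from station import manip
print(manip.job_done())"
```

```text
the job is handed in; nothing more can be done
None
```

The plant is all the way down, the pawl has dropped back, the rod lies in its rest and the job is handed in at about 28 s, but no verdict came back; I also viewed 11 pictures, one over the limit of 10.

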